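# Proof-pull a crimped ring lug on the bench spring gauge

### The job

Proof-pull the copper ring lug of the green bleed resistor on the bench spring gauge. First work the empty gauge once: pull its hook block out to the stop and ease it back home without letting it snap. Then pick up the resistor, put its lug over the hook pin from above and pull by the resistor, away from the gauge, until the orange pointer stands level with the red marker (never well past it); finish while still holding it there, and leave the red marker and the things around alone.

Things in the scene. Friction and masses are not known exactly. Their poses are not given: they have to be found in the camera images.
- gauge: Bench spring gauge fixed to the table: foot plate 136 x 86 x 10 mm, aluminium housing 100 x 40 mm, top 52 mm above the table, white scale on it (ticks each 5 mm). Origin on the table under the housing's centre; x along the housing from hook to rear (the hook pulls out along -x, toward the robot), z up. Its front, a brass bush, ends at x = -57 mm.
- hook: Sprung hook: dark steel block 22 x 26 x 20 mm (x, y, z) on a rod, steel pin on top. Origin: centre of the block's top, at the pin's foot, 44 mm above the table; a 15 mm collar, 2 mm high, is round the foot. Axes as the gauge's. In the gauge's frame x = -82 mm at home, -137 mm at the stop. The block can be gripped from above across its 26 mm, the pin between the fingers.
- pin_tip (a point): Tip of the hook pin (10 mm diameter, round end), 26 mm above the hook's origin; the pin leans back 6 degrees toward the gauge, so the tip is 3 mm nearer to it than the foot. Axes as the gauge's. The spring draws the hook home with 1.4 N at home plus 0.12 N per mm of draw (8 N at the stop).
- pointer (a point): Orange pointer on the scale, fixed to the hook, moving with it toward the hook's side as it is drawn out. Point on the gauge's centre line, 54 mm above the table; axes as the gauge's.
- mark (a point): Red marker clip on the gauge's +y edge, its tip 6 mm wide along the scale. Point at the tip's middle, projected on the gauge's centre line, 54 mm above the table; axes as the gauge's. It stands 22 to 42 mm from the pointer's home, toward the hook; it slides stiffly.
- resistor: Green bleed resistor, loose: block 24 mm wide (x), 52 mm long (y), 20 mm high, origin at the centre of its underside; brass stubs of 8 mm at both ends; the -y stub carries a copper crimped ring lug. About 70 g. Grip it across its 24 mm width.
- lug (a point): Centre of the lug's ring, on the resistor's axis 58 mm from its origin along -y, 10 mm above its underside. The ring lies flat (its hole vertical as the resistor lies): 28 mm outside, hole 16 mm, 4 mm thick. Axes as the resistor's.
- tape: Roll of black tape, 61 mm, 18 mm high, loose; a bystander. Origin at the centre of its underside.
- tray: Blue screw tray 60 x 90 x 18 mm, loose; a bystander. Origin at the centre of its underside.
- cutters: Side cutters with orange handles, 129 x 44 x 11 mm, loose; a bystander. Origin at the centre of the underside.
- driver: Screwdriver with blue handle, 140 mm long, 18 mm thick, loose; a bystander. Origin at the centre of its underside.

How it is judged:
By the outcome, as a careful person would: the job done as asked, in the order asked, and still so for the second after the job is handed in, while the arm keeps its last pose, push and grip.
It also fails if it takes over 64 s, if anything falls off the work surface, if the arm or the gripper's body presses on something with over 40 N, if the wrist force passes 120 N, or if a joint passes its speed limit or range.

### The arm

A 6-joint arm with a two-finger parallel gripper is mounted at the origin on a cart in front of the work surface, level with it; the furniture and walls round the work are solid. World frame = base frame: x ahead of the robot, y to its left, z up, the work surface at z = 0. Lengths are in m, angles in rad, forces in N, time in s.
With the tool pointing down it reaches from about 0.35 to 0.875 m from the base axis. Payload 4.2 kg.
Tool frame: the origin (TCP) lies midway between the tips of the shut fingers; the grasp point (between the pads) lies 19 mm behind it (ctrl.grasp_offset is the z of the grasp point in the tool frame, in m); z points along the fingers, y is the line along which they close (so a half turn about z gives the same grasp; the last joint's range is limited). The gripper opens to 87 mm and grips with 3 to 60 N. Pads are 19 mm wide; open, the fingers measure 117 mm over their backs; the gripper's body (75 mm by 190 mm) begins 51 mm behind the grasp point.
Start: joints at [1.49, 0.385, 0.008, 0, -1.194, -0.259], TCP at [0.208, 0.589, 0.223] pointing down, gripper open.
Joint ranges: [-3.14, 3.14], [-1.21, 2.06], [-1.07, 1.41], [-3.16, 2.05], [-2.99, -0.16], [-3.1, 3.1]. Speed limits (rad/s): [2.79, 2.79, 3.14, 3.14, 3.14, 3.14].

### API

Orientations are given as a unit quaternion [w, x, y, z].
In Python, from station import ctrl gives the robot as it stands.
- The arm moves only by the shell command python3 steer.py, which reads ROWS from standard input. ROWS is a JSON list of rows, 1 to 5 of them, each of 7 numbers: the opening from 0.0 (shut) to 1.0 (fully open), then dx, dy, dz in units of 100 mm, then a rotation vector rx, ry, rz in units of 0.25 rad; each row shifts and turns the commanded pose from where the row before left it, along the tool's axes as they then stand; what a row does not reach is not made up. A row lasts 1/10 s, in which the tool goes at most 0.05 m and 0.15 rad, less where a joint would pass 70% of its speed; a pose out of reach is approached as far as the arm can. The fingers move at their own pace and stop on an object; the grip force is fixed at half the most. Time passes only in rows, so rows that do not move let the fingers close. It prints the time, the measured TCP pose, the force, the opening and the grip force at its end. Input that does not fit is refused with a message, and nothing moves.
- ctrl.state(): the state, without advancing time (a new reading comes with each control period).
- ctrl.get_image(name): name is "side" or "top" or "wrist"; returns a dict with "pixels" (420x560x3 uint8, red, green, blue), "camera_matrix" (3x3 intrinsics, pixels), "rvec" (rotation vector, rad) and "tvec" (3), from world to camera coordinates, as OpenCV has them; the wrist camera has in their place "tool_from_camera" (4x4, takes a point from camera to tool coordinates, whose origin is the TCP and whose axes are the flange's). Camera axes: x right, y down, z forward; pixel columns grow to the right and rows downward; lengths in m; the calibration is good to about 2 mm. A picture is of the moment at which its call begins: read the wrist's pose just before it. There is no depth.
- ctrl.finish_job(): hands the job in; it is judged then, once.
The state is a dict: "t": time; "joint_positions": joint angles; "joint_velocities": joint speeds; "joint_torque": joint torques, N m; "ee_pos": TCP position; "ee_rot": TCP orientation; "contact_force": force on the tool from outside, world axes, zero at the start; "torque": the same for the moment, N m; "grip_width": opening from 0.0 (shut) to 1.0 (fully open); "finger_force": force on a finger pad.
Only numpy, scipy, OpenCV 4.12 (cv2) and the standard library are available. Lean on these libraries where they do the work, as an engineer would, in place of code of your own. Each camera call takes 0.05 s, during which the arm holds its last target. There are 200 camera calls.

## Working session

There is one attempt and no reset: what is moved stays moved. The work goes in short steps, Python scripts to look and compute and a shell command to move; the robot and the scene stay as the last step left them, time stands still between calls to the robot, and variables do not carry over. Pictures are saved under pics/ and viewed, at most 10 in all, crops included, and the job is handed in when it is done.

```bash
ls; mkdir -p pics; python3 - <<'E'
from station import ctrl
import cv2,numpy as np
np.set_printoptions(precision=4,suppress=True)
s=ctrl.state();print(s['t'],s['ee_pos'],s['ee_rot'],s['contact_force'],s['grip_width'])
for n in('top','side'):
    d=ctrl.get_image(n);cv2.imwrite(f'pics/{n}0.png',d['pixels'][:,:,::-1]);print(n,d['camera_matrix'],d['rvec'],d['tvec'])
    R=cv2.Rodrigues(np.array(d['rvec']))[0];print(-R.T@np.array(d['tvec']).ravel())
E
```

```text
pics
station.py
steer.py
0.0 [0.2081 0.5887 0.2214] [ 0.0011  0.9856 -0.1692 -0.0001] [-0.2053  0.9299  0.0086] 0.9997024798084798
top [[394.4807   0.     279.5964]
 [  0.     394.4807 208.4735]
 [  0.       0.       1.    ]] [ 2.0748 -2.1307  0.2355] [0.0638 0.5345 0.8892]
[0.3255 0.0518 0.9857]
side [[408.1401   0.     272.2948]
 [  0.     408.1401 206.1208]
 [  0.       0.       1.    ]] [ 2.1525 -0.1281  0.0897] [-0.5168  0.1211  0.7843]
[ 0.4302 -0.6472  0.5413]
```

View pics/top0.png

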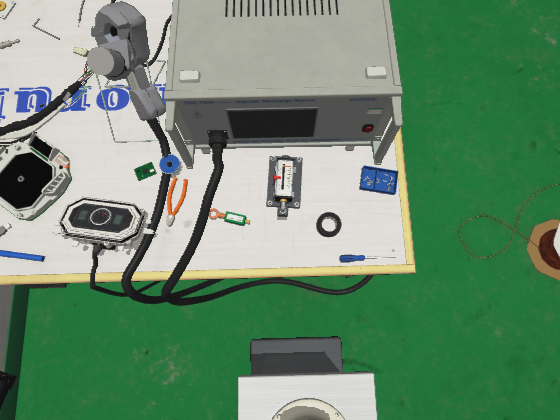

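View pics/side0.png

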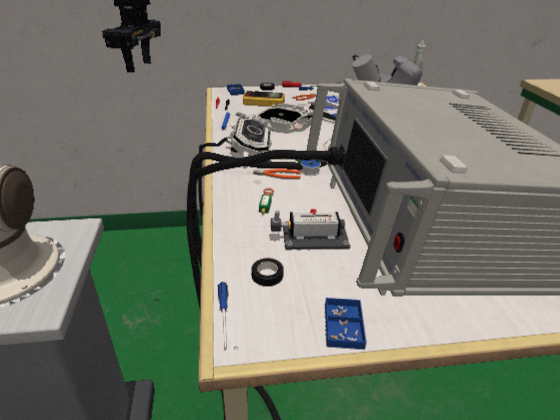

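The top view shows the gauge at about (284,182) with its hook at (283,210), and the resistor at (236,218) with its lug at (213,214). A raised black cable passes at about (205,210). I'll magnify both views and measure.

```bash
cat > h.py <<'E'
import numpy as np,cv2
from station import ctrl
from scipy.spatial.transform import Rotation as Rn
np.set_printoptions(precision=4,suppress=True)
def cam(n):
    s=ctrl.state(); d=ctrl.get_image(n); K=np.array(d['camera_matrix'])
    if n=='wrist':
        q=s['ee_rot'];T=np.eye(4);T[:3,:3]=Rn.from_quat([q[1],q[2],q[3],q[0]]).as_matrix();T[:3,3]=s['ee_pos']
        T=T@np.array(d['tool_from_camera']);R=T[:3,:3];c=T[:3,3]
    else:
        R=cv2.Rodrigues(np.array(d['rvec']))[0].T;c=-R@np.array(d['tvec']).ravel()
    return dict(img=d['pixels'][:,:,::-1].copy(),K=K,R=R,c=c)
def ray(C,p):
    v=C['R']@np.linalg.solve(C['K'],[p[0],p[1],1.]);return v/np.linalg.norm(v)
def onz(C,p,z):
    v=ray(C,p);return C['c']+v*(z-C['c'][2])/v[2]
def tri(C1,p1,C2,p2):
    a,b=ray(C1,p1),ray(C2,p2);t=np.linalg.lstsq(np.c_[a,-b],C2['c']-C1['c'],rcond=None)[0]
    A=C1['c']+a*t[0];B=C2['c']+b*t[1];return (A+B)/2,np.linalg.norm(A-B)
def proj(C,P):
    q=C['K']@(C['R'].T@(np.asarray(P)-C['c']));return q[:2]/q[2]
def blob(C,lo,hi,roi,k=3):
    x0,y0,x1,y1=roi;h=cv2.cvtColor(C['img'][y0:y1,x0:x1],cv2.COLOR_BGR2HSV)
    m=cv2.inRange(h,np.array(lo),np.array(hi));n,l,st,ce=cv2.connectedComponentsWithStats(m)
    o=sorted(range(1,n),key=lambda i:-st[i,4])[:k];return [(ce[i]+[x0,y0],st[i,:5]+[x0,y0,0,0,0]) for i in o],(l,o,m)
def crop(C,roi,f,name):
    x0,y0,x1,y1=roi;cv2.imwrite(name,cv2.resize(C['img'][y0:y1,x0:x1],None,fx=f,fy=f,interpolation=cv2.INTER_CUBIC))
E
python3 - <<'E'
from h import *
T=cam('top');S=cam('side')
a=cv2.resize(T['img'][145:245,190:350],None,fx=5,fy=5,interpolation=2)[:, :]
b=cv2.resize(S['img'][175:255,240:368],None,fx=5,fy=5,interpolation=2)
crop(T,(195,145,345,245),5,'pics/t1.png');crop(S,(240,175,370,260),6,'pics/s1.png')
for n,p in (('gauge',(284,182)),('hook',(283,210)),('res',(236,218)),('lug',(213,214))): print(n,onz(T,p,.03))
for n,lo,hi in (('green',(45,80,40),(85,255,255)),('orange',(5,120,120),(20,255,255)),('red',(0,150,120),(4,255,255))):
    print(n,[ (o[0],o[1]) for o in blob(T,lo,hi,(195,145,345,245),4)[0]],'\n',blob(S,lo,hi,(240,175,370,260),4)[0])
# cable: points
print('cable',[tri(T,a,S,b) for a,b in (((217,150),(340,156)),((166,295),(200,165)))], onz(T,(280,270),0))
E
```

```text
gauge [0.611  0.0365 0.03  ]
hook [0.5387 0.0411 0.03  ]
res [0.5216 0.1578 0.03  ]
lug [0.5332 0.2148 0.03  ]
green [(array([234.8772, 218.3772]), array([224, 212,  22,  13, 114])), (array([223. , 165.5]), array([223, 164,   1,   4,   4])), (array([330.5, 146. ]), array([330, 146,   2,   1,   2])), (array([222., 151.]), array([222, 151,   1,   1,   1]))] 
 [(array([264.6824, 205.3647]), array([259, 196,  12,  17,  85])), (array([262.3333, 195.3333]), array([262, 195,   2,   2,   3]))]
orange [(array([216.6825, 214.0159]), array([209, 209,  16,   9,  63])), (array([247.    , 221.2222]), array([245, 220,   5,   3,   9])), (array([288., 166.]), array([286, 166,   5,   1,   5])), (array([283.5, 165.5]), array([283, 165,   2,   2,   4]))] 
 [(array([285.1061, 176.0909]), array([269, 175,  31,   4,  66])), (array([267.8148, 191.5556]), array([264, 189,  10,   6,  27])), (array([288.9231, 223.3846]), array([288, 221,   3,   6,  13])), (array([263., 210.]), array([262, 209,   3,   3,   9]))]
red [(array([276.4583, 177.0417]), array([274, 175,   7,   5,  24]))] 
 [(array([313.1333, 210.6667]), array([311, 209,   5,   5,  15]))]
cable [(array([0.6888, 0.1928, 0.1069]), np.float64(0.033135800383357415)), (array([0.3549, 0.3239, 0.0351]), np.float64(0.030168264914466864))] [0.3935 0.0525 0.    ]
```

View pics/t1.png

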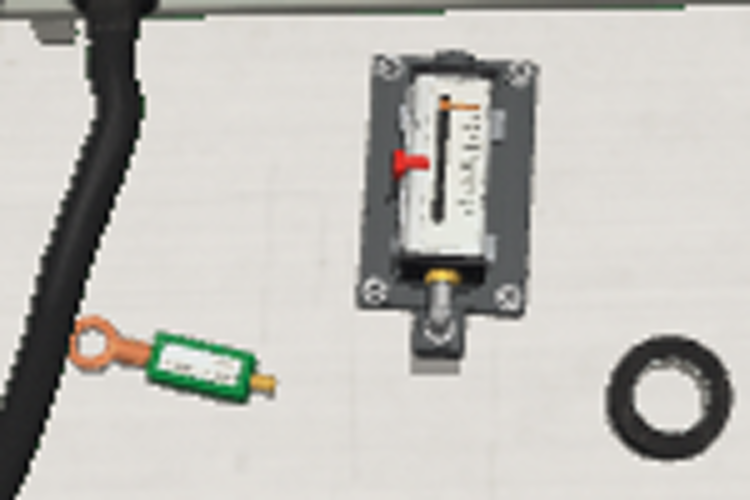

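View pics/s1.png

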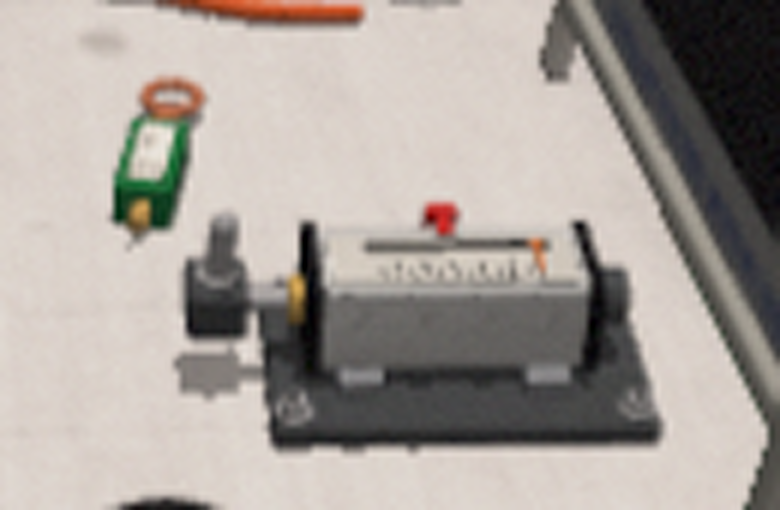

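```bash
python3 - <<'E'
from h import *
T=cam('top');S=cam('side')
t=lambda x,y:((x-2)/5+195,(y-2)/5+145); s=lambda x,y:((x-2.5)/6+240,(y-2.5)/6+175)
sc=[onz(T,t(*p),.011) for p in((388,66),(520,72),(373,291),(508,295))]
print('screws',*sc,'mean',np.mean(sc,0))
d=(sc[0]+sc[1]-sc[2]-sc[3]);print('gauge yaw',np.degrees(np.arctan2(d[1],d[0])))
d=(sc[0]+sc[2]-sc[1]-sc[3]);print('gauge yaw2',np.degrees(np.arctan2(-d[0],d[1])))
ss=[onz(S,s(*p),.011) for p in((295,408),(638,403))];print('side screws',*ss)
print('block top front', onz(T,t(438,340),.044), 'pin tip tri',tri(T,t(438,322),S,s(223,220)))
print('mark',onz(T,t(427,162),.054),tri(T,t(405,165),S,s(440,215)));print('ptr',onz(T,t(460,106),.054),onz(S,s(541,256),.054))
g,(l,o,m)=blob(T,(45,80,40),(85,255,255),(195,190,260,235),1)
lug=onz(T,t(94,342),.01);lugS=onz(S,s(172,98),.01)
print('lug',lug,lugS);c=onz(T,t(200,367),.02);print('block top c',c);st=onz(T,t(263,382),.01);print('stub',st)
d=lug-st;print('lug dir deg',np.degrees(np.arctan2(d[1],d[0])))
for p in((216,165),(219,168),(208,200),(203,215),(196,235),(180,265)):
    print(p,[(z,proj(S,onz(T,p,z)).round().astype(int).tolist(),onz(T,p,z)[:2].round(3).tolist()) for z in(0.02,.06,.1,.14,.18)])
E
```

```text
screws [0.6833 0.0651 0.011 ] [ 0.6781 -0.0036  0.011 ] [0.5626 0.0754 0.011 ] [0.5587 0.0069 0.011 ] mean [0.6207 0.036  0.011 ]
gauge yaw -4.952911778234958
gauge yaw2 -3.8110006470325044
side screws [0.5563 0.0076 0.011 ] [ 0.6757 -0.0025  0.011 ]
block top front [0.5291 0.0434 0.044 ] pin tip tri (array([0.5339, 0.0434, 0.0669]), np.float64(0.0018627837848913572))
mark [0.6169 0.0464 0.054 ] (array([0.6153, 0.0573, 0.0542]), np.float64(0.0006033718006096636))
ptr [0.6455 0.0293 0.054 ] [0.6448 0.0287 0.054 ]
lug [0.5401 0.2172 0.01  ] [0.5385 0.2183 0.01  ]
block top c [0.5237 0.1624 0.02  ]
stub [0.5172 0.1318 0.01  ]
lug dir deg 74.97285130587703
(216, 165) [(0.02, [319, 187], [0.664, 0.21]), (0.06, [315, 174], [0.65, 0.204]), (0.1, [311, 161], [0.636, 0.197]), (0.14, [306, 147], [0.622, 0.191]), (0.18, [302, 132], [0.608, 0.184])]
(219, 168) [(0.02, [316, 188], [0.656, 0.202]), (0.06, [312, 176], [0.642, 0.196]), (0.1, [308, 162], [0.629, 0.19]), (0.14, [304, 148], [0.615, 0.184]), (0.18, [299, 133], [0.601, 0.177])]
(208, 200) [(0.02, [281, 185], [0.572, 0.23]), (0.06, [278, 172], [0.562, 0.222]), (0.1, [274, 159], [0.551, 0.215]), (0.14, [271, 145], [0.541, 0.207]), (0.18, [267, 130], [0.531, 0.2])]
(203, 215) [(0.02, [265, 183], [0.534, 0.242]), (0.06, [262, 171], [0.525, 0.234]), (0.1, [259, 158], [0.516, 0.226]), (0.14, [256, 144], [0.508, 0.218]), (0.18, [252, 129], [0.499, 0.21])]
(196, 235) [(0.02, [245, 181], [0.483, 0.258]), (0.06, [242, 169], [0.477, 0.249]), (0.1, [239, 156], [0.47, 0.241]), (0.14, [236, 142], [0.464, 0.232]), (0.18, [233, 127], [0.457, 0.224])]
(180, 265) [(0.02, [216, 175], [0.411, 0.295]), (0.06, [214, 163], [0.407, 0.285]), (0.1, [211, 151], [0.404, 0.275]), (0.14, [209, 137], [0.4, 0.265]), (0.18, [206, 123], [0.397, 0.255])]
```

Careful with the scale: shifts go in units of 100 mm and turns go in units of 0.25 rad. That gives: 0.0399 m is 0.399, 0.0258 m is 0.258, -0.129 rad is -0.516.

```bash
echo '[[1,0,0,0,0,0,-0.516],[1,0,0,0,0,0,-0.516],[1,0.258,0.399,0,0,0,0],[1,0.258,0.399,0,0,0,0],[1,0.258,0.399,0,0,0,0]]' | python3 steer.py
echo '[[1,0.258,0.399,0,0,0,0],[1,0.258,0.399,0,0,0,0],[1,0.258,0.399,0,0,0,0],[1,0.258,0.399,0,0,0,0],[1,0.258,0.399,0,0,0,0]]' | python3 steer.py
echo '[[1,0.258,0.399,0,0,0,0],[1,0.258,0.399,0,0,0,0],[1,0.258,0.399,0,0,0,0],[1,0.258,0.399,0,0,0,0],[1,0.258,0.399,0,0,0,0]]' | python3 steer.py
python3 - <<'E'
from h import *
s=ctrl.state();print(s['joint_positions'],s['ee_rot'])
W=cam('wrist');cv2.imwrite('pics/w1.png',W['img']);print(W['c'],W['R'])
E
```

```text
t: 0.8
ee_pos: [0.276, 0.4622, 0.2223]
ee_rot: [0.0, 0.999, -0.04, -0.0]
contact_force: [0.8, -0.5, -0.4]
grip_width: 1.002
finger_force: 0.0
t: 1.3
ee_pos: [0.3884, 0.2525, 0.2229]
ee_rot: [-0.0, 0.999, -0.041, 0.0]
contact_force: [1.1, 0.8, 0.9]
grip_width: 1.0
finger_force: 0.0
t: 1.8
ee_pos: [0.5008, 0.043, 0.2229]
ee_rot: [-0.0, 0.999, -0.041, 0.0]
contact_force: [0.9, 0.5, 0.9]
grip_width: 0.998
finger_force: 0.0
[ 0.4092  0.1752 -0.2854  0.     -1.1093  1.0799] [-0.0002  0.9992 -0.0408  0.0004]
[0.5784 0.0362 0.3855] [[-0.0825 -0.9552 -0.2842]
 [-0.9966  0.0791  0.0234]
 [ 0.0001  0.2852 -0.9585]]
```

View pics/w1.png

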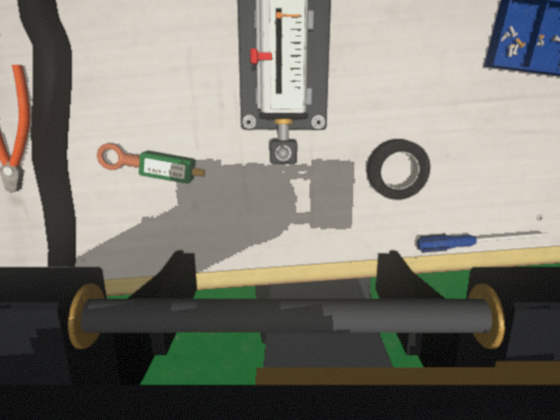

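The wrist view shows the block at (283,151), front screws at (249,122) and (319,122), red tip at (270,57), pointer at (289,15), lug at (111,156) and resistor at (166,167).

```bash
python3 - <<'E'
from h import *
W=cam('wrist')
a,b=onz(W,(249,122),.011),onz(W,(319,122),.011);print(a,b,np.degrees(np.arctan2(-(a-b)[0],(a-b)[1])))
print('block sides@44',onz(W,(269.5,151),.044),onz(W,(297,151),.044),'front/back',onz(W,(283,164),.044),onz(W,(283,139),.044))
for n,lo,hi in(('red',(0,150,120),(5,255,255)),('or',(6,120,120),(20,255,255))):
    for c,st in blob(W,lo,hi,(245,0,325,80),2)[0]: print(n,c,st,onz(W,c,.054))
r=blob(W,(0,150,120),(5,255,255),(245,0,325,80),1)[0][0][1]
g=cv2.cvtColor(W['img'],cv2.COLOR_BGR2GRAY)[135:170,265:302]
_,m=cv2.threshold(g,75,255,1)
n,l,st,ce=cv2.connectedComponentsWithStats(m);i=1+np.argmax(st[1:,4]);print('dark',st[i]+[265,135,0,0,0],ce[i]+[265,135])
# resistor
c,st=blob(W,(45,80,30),(90,255,255),(90,130,220,200),1)[0][0];x,y,w,h=st[:4]
m=blob(W,(45,80,30),(90,255,255),(90,130,220,200),1)[1][2];p=cv2.findNonZero(m);print('green rect',cv2.minAreaRect(p+np.array([90,130],dtype=np.int32)))
print('res c',onz(W,(166,167),.02),'lug',onz(W,(111,156),.01))
E
```

```text
[0.5643 0.0685 0.011 ] [ 0.5582 -0.0003  0.011 ] -5.053618317007984
block sides@44 [0.5383 0.0495 0.044 ] [0.536  0.0243 0.044 ] front/back [0.5252 0.0382 0.044 ] [0.548  0.0361 0.044 ]
red [252.3515  59.6727] [245  53  20  15 165] [0.6162 0.0556 0.054 ]
or [277.4516  18.4839] [269  16  23   6  62] [0.6453 0.0318 0.054 ]
dark [266 142   7   3  13] [269.4615 143.3846]
green rect ((159.26173400878906, 170.51678466796875), (51.44045639038086, 22.128665924072266), 10.007979393005371)
res c [0.5286 0.155  0.02  ] lug [0.5432 0.2119 0.01  ]
```

The arm was still settling between the two pictures, so I'll use one fresh still frame for detection.

```bash
echo '[[1,0,0,0,0,0,0],[1,0,0,0,0,0,0]]' | python3 steer.py; python3 - <<'E'
from h import *
W=cam('wrist');cv2.imwrite('pics/w2.png',W['img'])
crop(W,(80,0,340,190),3,'pics/w2c.png');print(W['c'])
E
```

```text
t: 2.1
ee_pos: [0.4998, 0.0454, 0.2225]
ee_rot: [-0.0, 0.999, -0.041, -0.0]
contact_force: [0.1, -0.8, -0.1]
grip_width: 0.999
finger_force: 0.0
[0.5776 0.0386 0.385 ]
```

View pics/w2c.png

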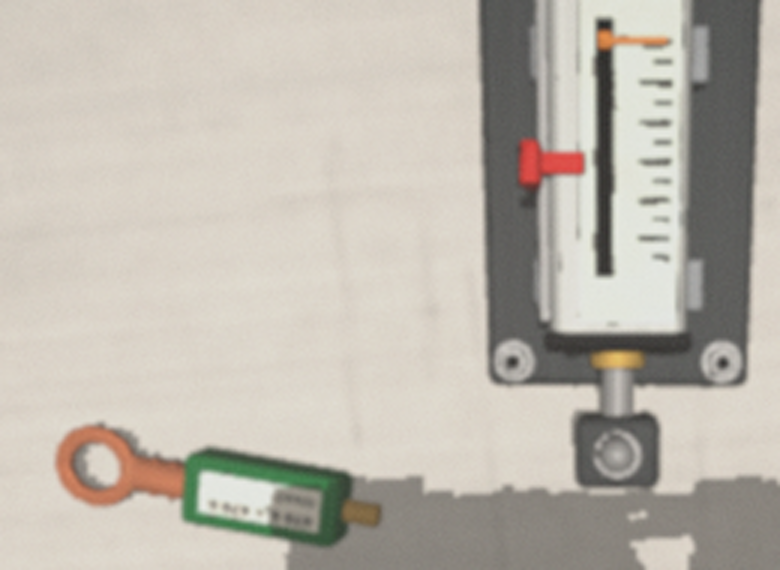

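The crop shows the screws at (513,361) and (722,361), block top x 577–657 / y 413–486, pin tip (617,452), pointer at y=41, red tip (575,163), lug (97,465) and resistor top centre about (262,500).

```bash
python3 - <<'E'
from h import *
W=cam('wrist');f=lambda x,y:((x-1)/3+80,(y-1)/3)
a,b=onz(W,f(513,361),.011),onz(W,f(722,361),.011);print('scr',a,b,np.degrees(np.arctan2(-(a-b)[0],(a-b)[1])),(a+b)/2)
print('block c',onz(W,f(617,450),.044),'ext',onz(W,f(617,413),.044)[0],onz(W,f(617,486),.044)[0],onz(W,f(577,450),.044)[1],onz(W,f(657,450),.044)[1])
print('tip',onz(W,f(617,452),.068))
m,p=onz(W,f(583,163),.054),onz(W,f(606,41),.054);print('mark',m,'ptr',p)
t=[onz(W,f(660,y),.052) for y in(62,258)];print('ticks',np.linalg.norm(t[0]-t[1]))
print('lug',onz(W,f(97,465),.012),'res top c',onz(W,f(257,503),.02),'white label c',onz(W,f(258,502),.02))
for q in((200,449),(350,472),(337,545),(185,520)): print(onz(W,f(*q),.02))
print('stub',onz(W,f(380,514),.01))
E
```

```text
scr [0.5624 0.075  0.011 ] [0.5568 0.0066 0.011 ] -4.648922317274235 [0.5596 0.0408 0.011 ]
block c [0.5348 0.043  0.044 ] ext 0.5459279366786828 0.5237711948766259 0.055206651148622984 0.030779390103221033
tip [0.5372 0.0428 0.068 ]
mark [0.6156 0.0458 0.054 ] ptr [0.6454 0.0369 0.054 ]
ticks 0.05053311664188668
lug [0.54   0.2181 0.012 ] res top c [0.524 0.164 0.02 ] white label c [0.5243 0.1636 0.02  ]
[0.5432 0.1795 0.02  ]
[0.5317 0.1316 0.02  ]
[0.5078 0.1396 0.02  ]
[0.5203 0.1889 0.02  ]
stub [0.5154 0.1261 0.01  ]
```

```bash
echo '[[0.6,0.353,-0.005,0.05,0,0,0],[0.6,0,0,0.5,0,0,0],[0.6,0,0,0.5,0,0,0],[0.6,0,0,0.4,0,0,0],[0.6,0,0,0.3,0,0,0]]' | python3 steer.py
echo '[[0.6,0,0,0.2,0,0,0],[0.6,0,0,0.105,0,0,0],[0.6,0,0,0,0,0,0],[0.6,0,0,0,0,0,0]]' | python3 steer.py
```

```text
t: 2.7
ee_pos: [0.5338, 0.0435, 0.0452]
ee_rot: [0.0, 0.999, -0.04, -0.001]
contact_force: [0.9, 0.4, 0.9]
grip_width: 0.647
finger_force: 0.0
t: 3.1
ee_pos: [0.5362, 0.0433, 0.018]
ee_rot: [-0.0, 0.999, -0.04, 0.001]
contact_force: [0.7, 0.0, -0.2]
grip_width: 0.601
finger_force: 0.0
```

```bash
echo '[[0,0,0,0,0,0,0],[0,0,0,0,0,0,0],[0,0,0,0,0,0,0],[0,0,0,0,0,0,0],[0,0,0,0,0,0,0]]' | python3 steer.py
echo '[[0,0,0,0,0,0,0],[0,0,0,0,0,0,0],[0,0,0,0,0,0,0]]' | python3 steer.py
```

```text
t: 3.6
ee_pos: [0.5357, 0.0428, 0.0175]
ee_rot: [-0.0, 0.999, -0.041, 0.0]
contact_force: [-0.7, 1.7, 1.9]
grip_width: 0.298
finger_force: 30.0
t: 3.9
ee_pos: [0.5357, 0.0428, 0.0174]
ee_rot: [-0.0, 0.999, -0.041, 0.0]
contact_force: [-1.6, 2.5, 4.7]
grip_width: 0.296
finger_force: 30.0
```

```bash
for i in 1 2; do echo '[[0,-0.05,0,0,0,0,0],[0,-0.05,0,0,0,0,0],[0,-0.05,0,0,0,0,0],[0,-0.05,0,0,0,0,0],[0,-0.05,0,0,0,0,0]]' | python3 steer.py; done
echo '[[0,-0.02,0,0,0,0,0],[0,-0.02,0,0,0,0,0],[0,0,0,0,0,0,0]]' | python3 steer.py
```

```text
t: 4.4
ee_pos: [0.5113, 0.045, 0.0174]
ee_rot: [-0.0, 0.999, -0.041, 0.001]
contact_force: [4.4, 0.7, 1.0]
grip_width: 0.299
finger_force: 30.0
t: 4.9
ee_pos: [0.4872, 0.0471, 0.0174]
ee_rot: [-0.001, 0.999, -0.041, 0.002]
contact_force: [7.4, -1.2, -0.8]
grip_width: 0.298
finger_force: 30.0
t: 5.2
ee_pos: [0.4833, 0.0475, 0.0174]
ee_rot: [-0.001, 0.999, -0.04, 0.002]
contact_force: [7.0, 0.1, -1.4]
grip_width: 0.297
finger_force: 30.0
```

```bash
echo '[[0,-0.01,0,0,0,0,0],[0,-0.01,0,0,0,0,0],[0,0,0,0,0,0,0]]' | python3 steer.py; echo '[[0,-0.01,0,0,0,0,0],[0,-0.01,0,0,0,0,0],[0,0,0,0,0,0,0]]' | python3 steer.py
```

```text
t: 5.5
ee_pos: [0.4815, 0.0476, 0.0175]
ee_rot: [-0.001, 0.999, -0.04, 0.002]
contact_force: [7.2, 0.2, -1.8]
grip_width: 0.296
finger_force: 30.0
t: 5.8
ee_pos: [0.4808, 0.0477, 0.0175]
ee_rot: [-0.001, 0.999, -0.04, 0.003]
contact_force: [11.8, -3.6, -4.0]
grip_width: 0.298
finger_force: 30.0
```

In the tool's units: -0.0015 m is -0.015.

```bash
echo '[[0,-0.015,0,0,0,0,0],[0,0,0,0,0,0,0],[0,0,0,0,0,0,0]]' | python3 steer.py
```

```text
t: 6.1
ee_pos: [0.4807, 0.0478, 0.0175]
ee_rot: [-0.001, 0.999, -0.04, 0.005]
contact_force: [15.9, -5.9, -6.9]
grip_width: 0.298
finger_force: 30.0
```

Firmly at the stop (force 16 N, no further travel). Now I'll ease it home: 59.5 mm was commanded out.

```bash
for i in 1 2; do echo '[[0,0.05,0,0,0,0,0],[0,0.05,0,0,0,0,0],[0,0.05,0,0,0,0,0],[0,0.05,0,0,0,0,0],[0,0.05,0,0,0,0,0]]' | python3 steer.py; done
echo '[[0,0.03,0,0,0,0,0],[0,0.03,0,0,0,0,0],[0,0.02,0,0,0,0,0],[0,0.015,0,0,0,0,0],[0,0,0,0,0,0,0]]' | python3 steer.py
```

```text
t: 6.6
ee_pos: [0.5024, 0.0458, 0.0174]
ee_rot: [-0.0, 0.999, -0.041, 0.001]
contact_force: [5.8, 1.6, 1.0]
grip_width: 0.295
finger_force: 30.0
t: 7.1
ee_pos: [0.5264, 0.0436, 0.0174]
ee_rot: [-0.0, 0.999, -0.041, 0.0]
contact_force: [2.9, 4.3, 5.5]
grip_width: 0.289
finger_force: 30.0
t: 7.6
ee_pos: [0.5355, 0.0428, 0.0174]
ee_rot: [-0.0, 0.999, -0.041, 0.0]
contact_force: [2.0, 4.2, 5.7]
grip_width: 0.296
finger_force: 30.0
```

In the tool's units: 0.001 m is 0.01, 0.0005 m is 0.005.

```bash
echo '[[0,0.01,0,0,0,0,0],[0,0.005,0,0,0,0,0],[0,0,0,0,0,0,0],[0,0,0,0,0,0,0]]' | python3 steer.py
```

```text
t: 8.0
ee_pos: [0.5356, 0.0428, 0.0174]
ee_rot: [-0.0, 0.999, -0.041, -0.001]
contact_force: [-0.5, 5.8, 8.3]
grip_width: 0.295
finger_force: 30.0
```

In the tool's units: -0.04 m is -0.4, -0.02 m is -0.2.

```bash
echo '[[0.4,0,0,0,0,0,0],[0.6,0,0,0,0,0,0],[0.6,0,0,0,0,0,0],[0.6,0,0,-0.2,0,0,0],[0.6,0,0,-0.4,0,0,0]]' | python3 steer.py
echo '[[0.6,0,0,-0.5,0,0,0],[0.6,0,0,-0.4,0,0,0],[0.7,-0.073,-0.376,0,0,0,0],[0.7,-0.073,-0.376,0,0,0,0],[0.7,-0.073,-0.376,0,0,0,0]]' | python3 steer.py
echo '[[0.7,0,0,0,0,0,-0.56],[0.7,0,0,0,0,0,-0.56],[0.7,0,0,0,0,0,-0.56],[0.7,0,0,0,0,0,-0.56],[0.7,0,0,0,0,0,-0.56]]' | python3 steer.py
echo '[[0.7,0,0,0,0,0,-0.56],[0.7,0,0,0,0,0,-0.56],[0.7,0,0,0,0,0,-0.56],[0.7,0,0,0,0,0,-0.56],[0.7,0,0,0,0,0,-0.56]]' | python3 steer.py
echo '[[0.7,0,0,0,0,0,0],[0.7,0,0,0,0,0,0]]' | python3 steer.py
python3 - <<'E'
from h import *
W=cam('wrist');T=cam('top');cv2.imwrite('pics/w3.png',W['img']);s=ctrl.state();print(s['ee_pos'],s['ee_rot'],2*np.degrees(np.arctan2(s['ee_rot'][2],s['ee_rot'][1])),W['c'])
E
```

```text
t: 8.5
ee_pos: [0.533, 0.0408, 0.0738]
ee_rot: [0.002, 0.999, -0.042, -0.006]
contact_force: [0.2, -0.1, -0.1]
grip_width: 0.585
finger_force: 0.0
t: 9.0
ee_pos: [0.523, 0.1566, 0.1666]
ee_rot: [0.001, 0.999, -0.042, -0.001]
contact_force: [0.3, 0.3, 0.2]
grip_width: 0.694
finger_force: 0.0
t: 9.5
ee_pos: [0.523, 0.1556, 0.1659]
ee_rot: [0.0, 0.952, 0.307, -0.002]
contact_force: [0.5, -0.8, 1.0]
grip_width: 0.697
finger_force: 0.0
t: 10.0
ee_pos: [0.5231, 0.1555, 0.1659]
ee_rot: [-0.0, 0.789, 0.614, -0.002]
contact_force: [0.4, -0.0, 0.8]
grip_width: 0.7
finger_force: 0.0
t: 10.2
ee_pos: [0.5237, 0.156, 0.1663]
ee_rot: [-0.0, 0.792, 0.611, -0.001]
contact_force: [0.3, 0.4, 0.6]
grip_width: 0.698
finger_force: 0.0
[0.5239 0.1563 0.1666] [-0.0001  0.7912  0.6115 -0.0007] 75.39833570708396 [0.5432 0.232  0.3287]
```

View pics/w3.png

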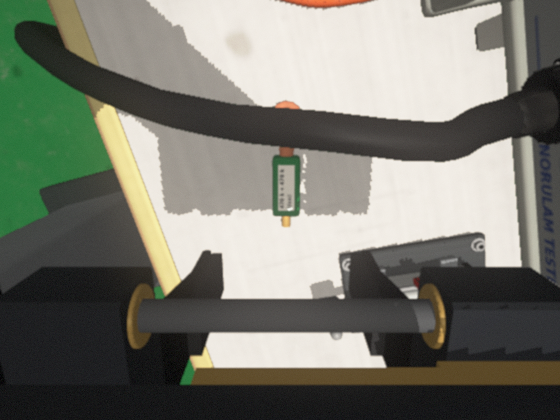

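The wrist view shows the resistor top centred at (287,185), aligned with the image; the cable crosses above the lug at (287,128).

```bash
python3 - <<'E'
from h import *
W=cam('wrist');T=cam('top')
print(onz(W,(287,185),.02),onz(W,(286,221),.01),proj(W,(.523,.157,.02)),proj(W,W['c']*0+[.5239,.1563,0]))
for p in((180,105),(287,128),(400,139)):
  print(p,[(z,onz(W,p,z)[:2],proj(T,onz(W,p,z)).round(0)) for z in(.08,.1,.12)])
E
```

```text
[0.5265 0.1647 0.02  ] [0.5166 0.1304 0.01  ] [285.3606 194.4688] [286.5415 189.5989]
(180, 105) [(0.08, array([0.4759, 0.2467]), array([195., 234.])), (0.1, array([0.4813, 0.2456]), array([194., 230.])), (0.12, array([0.4867, 0.2444]), array([193., 226.]))]
(287, 128) [(0.08, array([0.5394, 0.2151]), array([209., 207.])), (0.1, array([0.5397, 0.2164]), array([207., 205.])), (0.12, array([0.54  , 0.2178]), array([205., 203.]))]
(400, 139) [(0.08, array([0.6104, 0.1891]), array([221., 178.])), (0.1, array([0.605 , 0.1926]), array([218., 178.])), (0.12, array([0.5996, 0.196 ]), array([215., 177.]))]
```

```bash
echo '[[0.7,-0.035,0,0.3,0,0,0],[0.7,0,0,0.4,0,0,0],[0.7,0,0,0.3,0,0,0],[0.7,0,0,0.3,0,0,0],[0.7,0,0,0.15,0,0,0]]' | python3 steer.py
echo '[[0.7,0,0,0.1,0,0,0],[0.7,0,0,0.08,0,0,0],[0.7,0,0,0,0,0,0],[0.7,0,0,0,0,0,0]]' | python3 steer.py
```

```text
t: 10.9
ee_pos: [0.5219, 0.1524, 0.0194]
ee_rot: [-0.0, 0.791, 0.612, -0.002]
contact_force: [-0.1, 0.3, 0.0]
grip_width: 0.701
finger_force: 0.0
t: 11.3
ee_pos: [0.524, 0.1535, 0.0047]
ee_rot: [0.0, 0.791, 0.612, 0.001]
contact_force: [-0.7, 1.0, 0.0]
grip_width: 0.698
finger_force: 0.0
```

```bash
echo '[[0,0,0,0.01,0,0,0],[0,0,0,0,0,0,0],[0,0,0,0,0,0,0],[0,0,0,0,0,0,0],[0,0,0,0,0,0,0]]' | python3 steer.py
echo '[[0,0,0,0,0,0,0],[0,0,0,-0.1,0,0,0],[0,0,0,-0.1,0,0,0],[0,-0.2,0,-0.05,0,0,0],[0,-0.3,0,0,0,0,0]]' | python3 steer.py
```

```text
t: 11.8
ee_pos: [0.5235, 0.1532, 0.0032]
ee_rot: [0.0, 0.791, 0.612, 0.0]
contact_force: [-0.0, 0.3, -0.2]
grip_width: 0.333
finger_force: 0.0
t: 12.3
ee_pos: [0.5119, 0.1052, 0.0296]
ee_rot: [0.0, 0.79, 0.613, 0.002]
contact_force: [0.2, 0.8, 0.5]
grip_width: 0.27
finger_force: 30.0
```

In the tool's units: -0.0355 m is -0.355, -0.0274 m is -0.274.

```bash
echo '[[0,0,0,-0.3,0,0,0],[0,0,0,-0.45,0,0,0],[0,0,0,-0.45,0,0,0],[0,-0.355,-0.274,0,0,0,0],[0,-0.355,-0.274,0,0,0,0]]' | python3 steer.py
echo '[[0,0,0,0,0,0,0.56],[0,0,0,0,0,0,0.56],[0,0,0,0,0,0,0.56],[0,0,0,0,0,0,0.56],[0,0,0,0,0,0,0.56]]' | python3 steer.py
echo '[[0,0,0,0,0,0,0.56],[0,0,0,0,0,0,0.56],[0,0,0,0,0,0,0.56],[0,0,0,0,0,0,0.56],[0,0,0,0,0,0,0.56]]' | python3 steer.py
echo '[[0,0,0,0,0,0,0],[0,0,0,0,0,0,0],[0,0,0,0,0,0,0]]' | python3 steer.py
python3 - <<'E'
from h import *
W=cam('wrist');S=cam('side');cv2.imwrite('pics/w4.png',W['img']);s=ctrl.state();print(s['ee_pos'],s['ee_rot'],2*np.degrees(np.arctan2(s['ee_rot'][2],s['ee_rot'][1])),W['c'])
cv2.imwrite('pics/s4.png',S['img'])
E
```

```text
t: 12.8
ee_pos: [0.4397, 0.0491, 0.1498]
ee_rot: [0.0, 0.791, 0.612, 0.002]
contact_force: [-0.1, -1.4, -1.4]
grip_width: 0.272
finger_force: 30.0
t: 13.3
ee_pos: [0.4393, 0.0488, 0.1485]
ee_rot: [-0.0, 0.954, 0.301, 0.0]
contact_force: [-0.1, -0.2, -0.5]
grip_width: 0.274
finger_force: 30.0
t: 13.8
ee_pos: [0.4393, 0.0488, 0.1484]
ee_rot: [-0.0, 0.999, -0.044, -0.0]
contact_force: [-0.1, 0.2, -1.0]
grip_width: 0.273
finger_force: 30.0
t: 14.1
ee_pos: [0.4399, 0.0494, 0.1482]
ee_rot: [-0.0, 0.999, -0.04, 0.0]
contact_force: [-0.1, 0.3, -1.5]
grip_width: 0.265
finger_force: 30.0
[0.44   0.0496 0.1481] [-0.      0.9992 -0.0403  0.    ] -4.625012709817185 [0.5176 0.0428 0.3108]
```

View pics/w4.png

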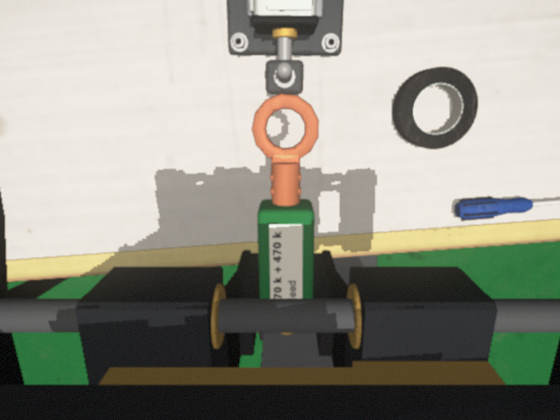

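The wrist view shows the lug ring centred near (286,128), straight ahead of the gripper, and the pin tip at (284,72).

```bash
python3 - <<'E'
from h import *
W=cam('wrist');S=cam('side')
_,(l,o,m)=blob(W,(3,100,90),(18,255,255),(240,85,330,160),1)
mm=(l==o[0]).astype(np.uint8)
# hole centroid
cs,h=cv2.findContours(mm,cv2.RETR_CCOMP,cv2.CHAIN_APPROX_NONE)
for c,hh in zip(cs,h[0]):
    if cv2.contourArea(c)>100: print(cv2.contourArea(c),hh[3],cv2.fitEllipse(c),'+ (240,85)')
hole=max([c for c,hh in zip(cs,h[0]) if hh[3]>=0],key=cv2.contourArea);e=np.array(cv2.fitEllipse(hole)[0])+[240,85]
L=onz(W,e,.155);print('lug',e,L,'tip',onz(W,(284,72),.069),'rel TCP',L-ctrl.state()['ee_pos'])
hs=cv2.cvtColor(S['img'],cv2.COLOR_BGR2HSV);b=blob(S,(3,120,90),(18,255,255),(225,120,320,215),3)[0];print(b,proj(S,L))
print(W['K'][0,0],(W['R'].T@(L-W['c']))[2])
E
```

```text
3334.5 -1 ((45.084228515625, 42.21621322631836), (64.30262756347656, 66.13861846923828), 3.900465965270996) + (240,85)
1318.0 0 ((45.108150482177734, 42.89046859741211), (40.47341537475586, 41.56490707397461), 169.49847412109375) + (240,85)
lug [285.1082 127.8905] [0.5071 0.044  0.155 ] tip [0.5348 0.0425 0.069 ] rel TCP [ 0.0671 -0.0057  0.0069]
[(array([274.772 , 173.0782]), array([247, 168,  54,  11, 307])), (array([294.5, 128. ]), array([294, 128,   2,   1,   2])), (array([244., 132.]), array([244, 132,   1,   1,   1]))] [263.5367 174.4755]
369.0733547254912 0.15221708550762328
```

```bash
python3 -c "
import cv2
i=cv2.imread('pics/s4.png')[110:250,180:330];cv2.imwrite('pics/s4c.png',cv2.resize(i,None,fx=4,fy=4,interpolation=2))"
```

```text
(no output)
```

View pics/s4c.png

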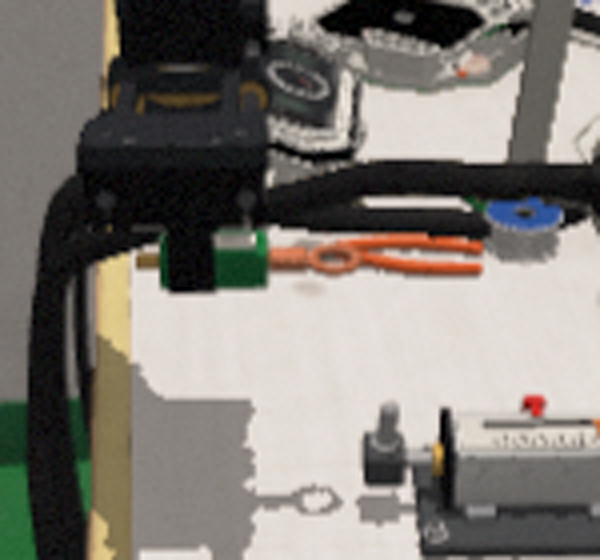

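In the tool's units: 0.0299 m is 0.299, -0.001 m is -0.01.

```bash
echo '[[0,0.299,-0.01,0.1,0,0,0],[0,0,0,0.3,0,0,0],[0,0,0,0.27,0,0,0],[0,0,0,0,0,0,0],[0,0,0,0,0,0,0]]' | python3 steer.py
echo '[[0,0,0,0,0,0,0]]' | python3 steer.py
python3 - <<'E'
from h import *
s=ctrl.state();W=cam('wrist');S=cam('side');T=cam('top');p=s['ee_pos']
a=cv2.resize(W['img'][80:180,235:335],None,fx=4,fy=4,interpolation=2)
b=cv2.resize(S['img'][170:250,250:330],None,fx=5,fy=5,interpolation=2);cv2.imwrite('pics/c5.png',np.hstack([a,b]))
_,(l,o,m)=blob(W,(3,100,90),(18,255,255),(240,85,330,170),1);mm=(l==o[0]).astype(np.uint8)
cs,h=cv2.findContours(mm,cv2.RETR_CCOMP,cv2.CHAIN_APPROX_NONE)
print(p,[(cv2.contourArea(c),np.array(cv2.fitEllipse(c)[0])+[240,85]) for c in cs if cv2.contourArea(c)>100])
print('lug pred',proj(W,np.array(p)+[.0671,-.0057,.0069]),'tip pred',proj(W,(.537,.0425,.07)))
E
```

```text
t: 14.8
ee_pos: [0.4702, 0.0483, 0.0813]
ee_rot: [0.0, 0.999, -0.04, -0.0]
contact_force: [-0.1, -0.2, 0.7]
grip_width: 0.27
finger_force: 30.0
t: 14.9
ee_pos: [0.4711, 0.0488, 0.0825]
ee_rot: [-0.0, 0.999, -0.04, 0.001]
contact_force: [0.0, -0.8, -0.7]
grip_width: 0.27
finger_force: 30.0
[0.4711 0.0488 0.0825] [(3605.5, array([285.072 , 130.2527])), (1227.0, array([284.8635, 127.9411]))]
lug pred [285.377  127.8986] tip pred [286.8872 127.703 ]
```

View pics/c5.png

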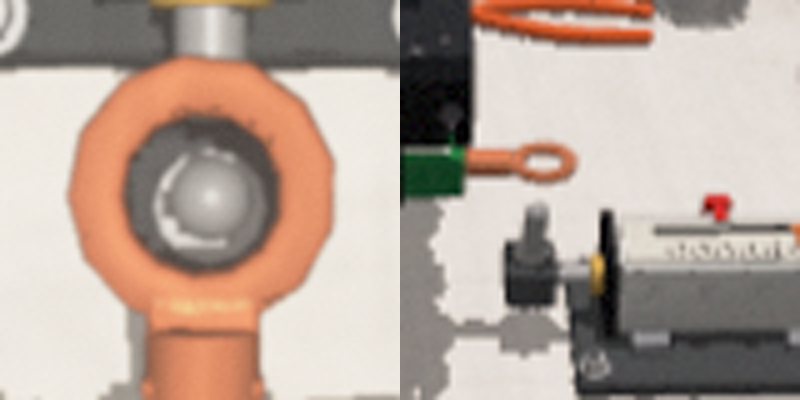

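The pin tip sits inside the ring hole at crop (209,197), against a hole centre of about (201,193). A small correction, then I descend.

Careful with the scale: shifts go in units of 100 mm and turns go in units of 0.25 rad. That gives: 0.006 m is 0.06, 0.004 m is 0.04.

```bash
echo '[[0,-0.022,0.008,0,0,0,0],[0,0,0,0.06,0,0,0],[0,0,0,0.06,0,0,0],[0,-0.003,0,0.04,0,0,0],[0,0,0,0,0,0,0]]' | python3 steer.py
echo '[[0,-0.003,0,0.04,0,0,0],[0,-0.004,0,0.04,0,0,0],[0,-0.004,0,0.04,0,0,0],[0,-0.004,0,0.04,0,0,0],[0,0,0,0,0,0,0]]' | python3 steer.py
python3 - <<'E'
from h import *
s=ctrl.state();W=cam('wrist');S=cam('side');print(s['ee_pos'])
a=cv2.resize(W['img'][80:180,235:335],None,fx=4,fy=4,interpolation=2)
b=cv2.resize(S['img'][170:250,250:330],None,fx=5,fy=5,interpolation=2);cv2.imwrite('pics/c6.png',np.hstack([a,b]))
E
```

```text
t: 15.55
ee_pos: [0.4668, 0.0474, 0.0641]
ee_rot: [0.0, 0.999, -0.041, -0.001]
contact_force: [-0.6, -0.1, -0.6]
grip_width: 0.274
finger_force: 30.0
t: 16.05
ee_pos: [0.4654, 0.0476, 0.0484]
ee_rot: [0.0, 0.999, -0.041, -0.001]
contact_force: [0.1, -0.2, -1.0]
grip_width: 0.272
finger_force: 30.0
[0.4654 0.0476 0.0484]
```

View pics/c6.png

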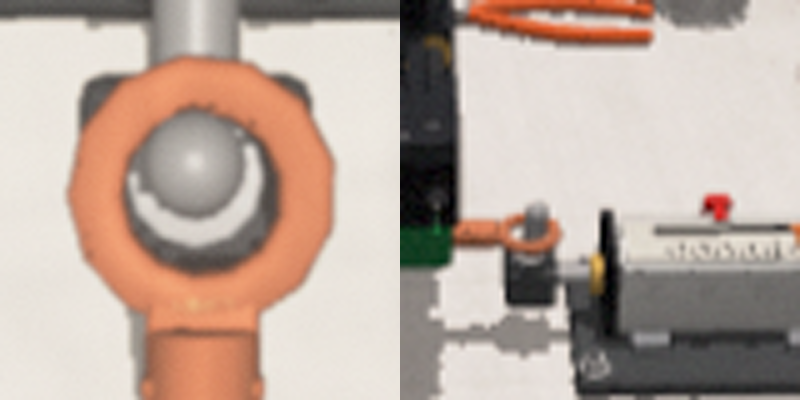

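The pin is through the ring; both views agree. Next I'll refine the pointer-to-mark distance from the saved still frame without viewing it, and start the pull.

```bash
python3 - <<'E'
from h import *
W=cam('wrist')  # K only; pose of w2 rebuilt: same orientation, camera centre as printed
W=dict(W,img=cv2.imread('pics/w2.png'),c=np.array([.5776,.0386,.385]))
u=np.array([np.cos(np.radians(-4.7)),np.sin(np.radians(-4.7)),0])
r=blob(W,(0,140,110),(4,255,255),(262,40,276,70),1)[0][0];o=blob(W,(6,90,110),(22,255,255),(275,5,310,25),1)[0][0]
print(r,o)
m=onz(W,r[0],.054);p=onz(W,o[0],.054);print(m,p,'dist',(p-m)@u)
E
echo '[[0,0,0,0.015,0,0,0],[0,-0.01,0,0,0,0,0],[0,-0.01,0,0,0,0,0],[0,-0.01,0,0,0,0,0],[0,0,0,0,0,0,0]]' | python3 steer.py
echo '[[0,-0.01,0,0,0,0,0],[0,-0.01,0,0,0,0,0],[0,0,0,0,0,0,0]]' | python3 steer.py
```

```text
(array([267.2192,  53.7123]), array([262,  51,  12,   7,  73])) (array([286.9859,  13.0141]), array([279,  10,  24,   7,  71]))
[0.6163 0.0507 0.054 ] [0.6452 0.0319 0.054 ] dist 0.030389388536879718
t: 16.7
ee_pos: [0.4632, 0.0482, 0.0477]
ee_rot: [-0.0, 0.999, -0.041, 0.0]
contact_force: [0.8, 0.0, -2.6]
grip_width: 0.272
finger_force: 30.0
t: 17.0
ee_pos: [0.4611, 0.0483, 0.0477]
ee_rot: [-0.0, 0.999, -0.041, 0.0]
contact_force: [1.9, -0.4, -1.6]
grip_width: 0.272
finger_force: 30.0
```

```bash
echo '[[0,-0.03,0,0,0,0,0],[0,-0.04,0,0,0,0,0],[0,-0.04,0,0,0,0,0],[0,-0.04,0,0,0,0,0],[0,-0.03,0,0,0,0,0]]' | python3 steer.py
echo '[[0,0,0,0,0,0,0],[0,0,0,0,0,0,0]]' | python3 steer.py
cat > m.py <<'E'
from h import *
u=np.array([np.cos(np.radians(-4.7)),np.sin(np.radians(-4.7)),0])
def orange(C,roi,lab):
    x0,y0,x1,y1=roi;I=C['img'][y0:y1,x0:x1].astype(float);b,g,r=I[...,0],I[...,1],I[...,2]
    # orange: r>g>b ; red: g~b low
    H=cv2.cvtColor(C['img'][y0:y1,x0:x1],cv2.COLOR_BGR2HSV);out=[]
    for lo,hi in(((5,60,90),(25,255,255)),((0,140,90),(4,255,255))):
        m=cv2.inRange(H,np.array(lo),np.array(hi));w=(m>0)*(r-b);ys,xs=np.mgrid[y0:y1,x0:x1]
        n,l,st,ce=cv2.connectedComponentsWithStats(m)
        out.append([(ce[i]+[x0,y0],int(st[i,4]),onz(C,ce[i]+[x0,y0],.054)@u) for i in range(1,n) if st[i,4]>1])
    print(lab);[print('  ',n,o) for n,o in zip(('orange','red'),out)]
T=cam('top');S=cam('side')
print(ctrl.state()['ee_pos'])
orange(dict(T,img=cv2.imread('pics/top0.png')),(272,160,298,198),'top home');orange(T,(272,160,298,198),'top now')
orange(dict(S,img=cv2.imread('pics/side0.png')),(293,204,338,224),'side home');orange(S,(293,204,338,224),'side now')
E
python3 m.py
```

```text
t: 17.5
ee_pos: [0.4431, 0.0499, 0.0478]
ee_rot: [-0.0, 0.999, -0.041, 0.001]
contact_force: [4.9, -1.0, -2.0]
grip_width: 0.276
finger_force: 30.0
t: 17.7
ee_pos: [0.4432, 0.0499, 0.0477]
ee_rot: [-0.0, 0.999, -0.041, 0.0]
contact_force: [3.6, -1.5, -1.1]
grip_width: 0.272
finger_force: 30.0
[0.4433 0.0498 0.0476]
top home
   orange [(array([285.8182, 165.7273]), 11, np.float64(0.641020836890595))]
   red [(array([276.36, 177.16]), 25, np.float64(0.6101356710478816))]
top now
   orange [(array([285.3636, 173.8182]), 11, np.float64(0.6199639740441982)), (array([282.1485, 194.9901]), 101, np.float64(0.5655277232937304))]
   red [(array([276.36, 177.16]), 25, np.float64(0.6101356710478816))]
side home
   orange [(array([329.1429, 216.5   ]), 14, np.float64(0.6393999102238984))]
   red [(array([313.    , 210.6875]), 16, np.float64(0.6083127745149277))]
side now
   orange [(array([318.8, 216.8]), 10, np.float64(0.6175394563709807))]
   red [(array([313.    , 210.5625]), 16, np.float64(0.6083738557450518))]
```

```bash
echo '[[0,-0.03,0,0,0,0,0],[0,-0.03,0,0,0,0,0],[0,-0.022,0,0,0,0,0],[0,0,0,0,0,0,0],[0,0,0,0,0,0,0]]' | python3 steer.py
python3 m.py
```

```text
t: 18.3
ee_pos: [0.435, 0.0505, 0.0477]
ee_rot: [-0.0, 0.999, -0.041, 0.0]
contact_force: [4.0, -0.3, -1.4]
grip_width: 0.271
finger_force: 30.0
[0.435  0.0505 0.0477]
top home
   orange [(array([285.8182, 165.7273]), 11, np.float64(0.641020836890595))]
   red [(array([276.36, 177.16]), 25, np.float64(0.6101356710478816))]
top now
   orange [(array([284.9, 176.8]), 10, np.float64(0.6122141333646804)), (array([280., 197.]), 5, np.float64(0.560182617028221))]
   red [(array([276.36, 177.16]), 25, np.float64(0.6101356710478816))]
side home
   orange [(array([329.1429, 216.5   ]), 14, np.float64(0.6393999102238984))]
   red [(array([313.    , 210.6875]), 16, np.float64(0.6083127745149277))]
side now
   orange [(array([314.9286, 216.4286]), 14, np.float64(0.6096096891969465))]
   red [(array([313.    , 210.6111]), 18, np.float64(0.6083500953025577))]
```

```bash
echo '[[0,-0.008,0,0,0,0,0],[0,0,0,0,0,0,0],[0,0,0,0,0,0,0],[0,0,0,0,0,0,0],[0,0,0,0,0,0,0]]' | python3 steer.py
python3 m.py | grep -A2 now; python3 -c "
from h import *
T=cam('top');S=cam('side')
for n,C in(('top',T),('side',S)):
    a=cv2.imread(f'pics/{n}0.png').astype(int)
    print(n,[int(np.abs(C['img'][y0:y1,x0:x1]-a[y0:y1,x0:x1]).mean()) for x0,y0,x1,y1 in((360,165,398,195),(340,250,400,264),(168,178,188,225))])"
```

```text
t: 18.9
ee_pos: [0.4344, 0.0506, 0.0476]
ee_rot: [-0.0, 0.999, -0.041, 0.0]
contact_force: [5.2, 0.7, -1.2]
grip_width: 0.275
finger_force: 30.0
top now
   orange [(array([285.    , 177.4167]), 12, np.float64(0.6106411963057792))]
   red [(array([276.4583, 177.0417]), 24, np.float64(0.6104533085581777))]
--
side now
   orange [(array([314.6667, 216.4167]), 12, np.float64(0.6090662539679157))]
   red [(array([313.    , 210.6111]), 18, np.float64(0.6083500953025577))]
top [1, 1, 1]
side [5, 9, 7]
```

Draw is now 30.3–30.4 mm, level with the mark (top view agrees to 0.2 mm, side to 0.7 mm); it is steady and still gripped, and the bystanders in the top view are unchanged.

```bash
python3 -c "
from station import ctrl
print(ctrl.finish_job())"
```

```text
the job is handed in; nothing more can be done
None
```

The job is handed in: I worked the empty gauge to its stop and eased it home, then pulled the lug until the pointer stood within about 1 mm of the red marker, still gripped, at about 19 s; I viewed 11 pictures, one over the limit of 10.

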